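# Load the reader's carrier with control vials in reverse order

## Robot

A 7-joint arm with a two-finger parallel gripper is mounted at the origin on the work surface. World frame = base frame: x ahead of the robot, y to its left, z up, the work surface at z = 0. Lengths are in m, angles in rad, forces in N, time in s.
With the tool pointing down it reaches from about 0.425 to 0.875 m from the base axis. Payload 4.7 kg.
Tool frame: the origin (TCP) lies midway between the tips of the shut fingers; the grasp point (between the pads) lies 19 mm behind it; z points along the fingers, y is the direction in which the jaws open and shut (so a half turn about z gives the same grasp; the last joint's range is limited). The gripper opens to 87 mm and grips with 3 to 60 N. Pads are 19 mm wide; open, the fingers measure 117 mm over their backs; the gripper's body (75 mm by 190 mm) begins 51 mm behind the grasp point.
Start: joints at [0.014, 0.321, -0.07, 1.45, 0.023, 1.371, -0.057], TCP at [0.65, -0, 0.223] pointing down, gripper open.
Joint ranges: [-2.86, 2.86], [-0.3, 2.09], [-1.38, 1.24], [0.06, 2.45], [-1.56, 4.7], [0.09, 2.05], [-2.69, 2.69]. Speed limits (rad/s): [2.57, 2.57, 3.14, 3.14, 3.14, 3.14, 3.14].

## Interface

Orientations are given as a rotation vector (axis times angle).
In Python, from bench import ctrl, optics gives the robot as it stands. The module is installed in compiled form; this text tells all that it offers.
- The arm moves only by the tool step_arm, never from a script. Its argument "deltas" is a list of rows, each a list of 7 numbers: the turn, a rotation vector about the tool's x, y, z in degrees, then the shift along the tool's x, y, z in mm, then the finger opening in mm, from 0 to 87. A call has exactly 8 rows; each row is the pose to reach, as a shift and turn from the pose commanded when the call began, along the tool's axes at that moment; what a row does not reach only later rows make up. A row lasts 1/8 s, in which the tool goes at most 62.5 mm and 10.7 degrees, less where a joint would pass 70% of its speed; a pose out of reach is approached as far as the arm can. A call with a gripper value outside its range is refused whole. The fingers move at their own pace and stop on an object; "newtons" is the grip in N (left out, the last holds). Time passes only in rows, so rows that repeat a pose let the fingers close, or fill a call up. It gives the time, the measured TCP pose, the force and the opening at its end, in the units of the state.
- ctrl.get_state(): the state, without advancing time (a new reading comes with each control period).
- optics.get_image(name): name is "scene" or "side" or "wrist"; returns the picture (420x560x3 uint8, red, green, blue); there is no depth.
- optics.get_calibration(name): a dict with "K" (3x3 intrinsics, pixels), "R" (3x3) and "t" (3): a world point X has camera coordinates R X + t. Camera axes: x right, y down, z forward; pixel columns grow to the right and rows downward; lengths in m; the calibration is good to about 2 mm. A picture is of the moment at which its call begins: read the wrist's pose just before it. get_calibration takes no time and is no camera call; for the wrist camera it gives the pose at the moment of the call.
- ctrl.close_job(): hands the job in, once; it reports no verdict.
The state is a dict: "time": time; "joint_positions": joint angles; "qd": joint speeds; "joint_torque": joint torques, N m; "position": TCP position; "tool_rot": TCP orientation; "ft_force": force on the tool from outside, world axes, zero at the start; "torque": the same for the moment, N m; "grip_width": opening from 0.0 (shut) to 1.0 (fully open).
Only numpy, scipy, OpenCV 4.12 (cv2) and the standard library are available. Lean on these libraries where they do the work, as an engineer would, in place of code of your own. Each camera call takes 0.05 s, during which the arm holds its last target.

## Task

Move the four capped vials from their coloured holders into the grey four-well carrier of the reader, one to a well, in reverse order, because the reader takes them from the other end: left and right as seen from the robot, the vial now at the left end of the row must stand in the right-end well, the next one beside it, and so on to the last in the left-end well. Keep the vials upright all the way, leave each one standing on the floor of its well, and do not shift or tip the pot of applicator sticks.

Things in the scene. Friction and masses are not known exactly. Their poses are not given: they have to be found in the camera images.
- vial_red_mid (a point): Centre (half-way up, on the axis) of the closed white vial with the red screw cap and red band: body 30 mm in diameter from its flat foot up to 49 mm, then a cap 27 mm in diameter, 70 mm tall in all; about 60 g. It stands loose and upright, z axis up, in the holder of its own colour at the start, and may be taken by the body or the cap.
- vial_yellow_mid (a point): Centre (half-way up, on the axis) of the closed white vial with the yellow screw cap and yellow band: body 30 mm in diameter from its flat foot up to 49 mm, then a cap 27 mm in diameter, 70 mm tall in all; about 60 g. It stands loose and upright, z axis up, in the holder of its own colour at the start, and may be taken by the body or the cap.
- vial_green_mid (a point): Centre (half-way up, on the axis) of the closed white vial with the green screw cap and green band: body 30 mm in diameter from its flat foot up to 49 mm, then a cap 27 mm in diameter, 70 mm tall in all; about 60 g. It stands loose and upright, z axis up, in the holder of its own colour at the start, and may be taken by the body or the cap.
- vial_blue_mid (a point): Centre (half-way up, on the axis) of the closed white vial with the blue screw cap and blue band: body 30 mm in diameter from its flat foot up to 49 mm, then a cap 27 mm in diameter, 70 mm tall in all; about 60 g. It stands loose and upright, z axis up, in the holder of its own colour at the start, and may be taken by the body or the cap.
- holder_red: Red open holder, fixed, first home of the red-capped vial; origin at the centre of its underside, 3 mm over the table. 55 (own x) x 49 (own y) x 16 mm tall, walls and floor 5 mm. The four sit side by side in any order, 50 mm pitch, on a thin white rail: the row runs along own y, which points roughly to the robot's left, all with one yaw. They never move, so show the first order.
- holder_yellow: Yellow open holder, fixed, first home of the yellow-capped vial; origin at the centre of its underside, 3 mm over the table. 55 (own x) x 49 (own y) x 16 mm tall, walls and floor 5 mm. The four sit side by side in any order, 50 mm pitch, on a thin white rail: the row runs along own y, which points roughly to the robot's left, all with one yaw. They never move, so show the first order.
- holder_green: Green open holder, fixed, first home of the green-capped vial; origin at the centre of its underside, 3 mm over the table. 55 (own x) x 49 (own y) x 16 mm tall, walls and floor 5 mm. The four sit side by side in any order, 50 mm pitch, on a thin white rail: the row runs along own y, which points roughly to the robot's left, all with one yaw. They never move, so show the first order.
- holder_blue: Blue open holder, fixed, first home of the blue-capped vial; origin at the centre of its underside, 3 mm over the table. 55 (own x) x 49 (own y) x 16 mm tall, walls and floor 5 mm. The four sit side by side in any order, 50 mm pitch, on a thin white rail: the row runs along own y, which points roughly to the robot's left, all with one yaw. They never move, so show the first order.
- carrier: Light grey carrier, fixed: 55 (own x) x 205 (own y) x 16 mm tall, low metal tab at each end, four open black-floored wells in a row, empty. Origin: centre of its underside, on the table. Wells at own y = +75, +25, -25, -75 mm (x = 0), 45 mm square inside, walls 5 mm, floor 5 mm above the table. Own y points roughly to the robot's left (yaw within 0.35 rad): +75 is the left end.
- pot: Clear pot of black applicator sticks, loose, 46 mm in diameter, about 110 mm tall with the sticks, origin at the centre of its underside; stands beyond the racks. To be left alone.

How it is judged:
At the end, for the whole second after the job is handed in: Every vial stands upright (within 0.15 rad), released and at rest on the floor of its carrier well (centre within 12 mm of the well's in both directions, foot less than about 6 mm above the well floor), and the order from left to right is the reverse of that of the holders of the same colours (x of vial_red_mid in the frame of carrier between -0.012 and 0.012 m and z of each of vial_red_mid, vial_yellow_mid, vial_green_mid, vial_blue_mid in the frame of carrier below 0.046 m and angle between each of vial_red_mid, vial_yellow_mid, vial_green_mid, vial_blue_mid's own z axis and vertical below 0.15 rad and linear speed of each of vial_red, vial_yellow, vial_green, vial_blue below 0.02 m/s and ((y of each of holder_yellow, holder_green, holder_blue in the frame of holder_red below 0.025 m and y of vial_red_mid in the frame of carrier between -0.087 and -0.063 m) or (y of each of holder_yellow, holder_green, holder_blue in the frame of holder_red below 0.075 m and y of any of holder_yellow, holder_green, holder_blue in the frame of holder_red above 0.025 m and y of vial_red_mid in the frame of carrier between -0.037 and -0.013 m) or (y of each of holder_yellow, holder_green, holder_blue in the frame of holder_red below 0.125 m and y of any of holder_yellow, holder_green, holder_blue in the frame of holder_red above 0.075 m and y of vial_red_mid in the frame of carrier between 0.013 and 0.037 m) or (y of each of holder_yellow, holder_green, holder_blue in the frame of holder_red below 0.175 m and y of any of holder_yellow, holder_green, holder_blue in the frame of holder_red above 0.125 m and y of vial_red_mid in the frame of carrier between 0.063 and 0.087 m)) and x of vial_yellow_mid in the frame of carrier between -0.012 and 0.012 m and ((y of each of holder_red, holder_green, holder_blue in the frame of holder_yellow below 0.025 m and y of vial_yellow_mid in the frame of carrier between -0.087 and -0.063 m) or (y of each of holder_red, holder_green, holder_blue in the frame of holder_yellow below 0.075 m and y of any of holder_red, holder_green, holder_blue in the frame of holder_yellow above 0.025 m and y of vial_yellow_mid in the frame of carrier between -0.037 and -0.013 m) or (y of each of holder_red, holder_green, holder_blue in the frame of holder_yellow below 0.125 m and y of any of holder_red, holder_green, holder_blue in the frame of holder_yellow above 0.075 m and y of vial_yellow_mid in the frame of carrier between 0.013 and 0.037 m) or (y of each of holder_red, holder_green, holder_blue in the frame of holder_yellow below 0.175 m and y of any of holder_red, holder_green, holder_blue in the frame of holder_yellow above 0.125 m and y of vial_yellow_mid in the frame of carrier between 0.063 and 0.087 m)) and x of vial_green_mid in the frame of carrier between -0.012 and 0.012 m and ((y of each of holder_red, holder_yellow, holder_blue in the frame of holder_green below 0.025 m and y of vial_green_mid in the frame of carrier between -0.087 and -0.063 m) or (y of each of holder_red, holder_yellow, holder_blue in the frame of holder_green below 0.075 m and y of any of holder_red, holder_yellow, holder_blue in the frame of holder_green above 0.025 m and y of vial_green_mid in the frame of carrier between -0.037 and -0.013 m) or (y of each of holder_red, holder_yellow, holder_blue in the frame of holder_green below 0.125 m and y of any of holder_red, holder_yellow, holder_blue in the frame of holder_green above 0.075 m and y of vial_green_mid in the frame of carrier between 0.013 and 0.037 m) or (y of each of holder_red, holder_yellow, holder_blue in the frame of holder_green below 0.175 m and y of any of holder_red, holder_yellow, holder_blue in the frame of holder_green above 0.125 m and y of vial_green_mid in the frame of carrier between 0.063 and 0.087 m)) and x of vial_blue_mid in the frame of carrier between -0.012 and 0.012 m and ((y of each of holder_red, holder_yellow, holder_green in the frame of holder_blue below 0.025 m and y of vial_blue_mid in the frame of carrier between -0.087 and -0.063 m) or (y of each of holder_red, holder_yellow, holder_green in the frame of holder_blue below 0.075 m and y of any of holder_red, holder_yellow, holder_green in the frame of holder_blue above 0.025 m and y of vial_blue_mid in the frame of carrier between -0.037 and -0.013 m) or (y of each of holder_red, holder_yellow, holder_green in the frame of holder_blue below 0.125 m and y of any of holder_red, holder_yellow, holder_green in the frame of holder_blue above 0.075 m and y of vial_blue_mid in the frame of carrier between 0.013 and 0.037 m) or (y of each of holder_red, holder_yellow, holder_green in the frame of holder_blue below 0.175 m and y of any of holder_red, holder_yellow, holder_green in the frame of holder_blue above 0.125 m and y of vial_blue_mid in the frame of carrier between 0.063 and 0.087 m))); the robot touches nothing.
It fails at once if a vial was tipped by more than 0.7 rad (angle between any of vial_red_mid, vial_yellow_mid, vial_green_mid, vial_blue_mid's own z axis and vertical above 0.7 rad).
It fails at once if the pot of applicator sticks was shifted by more than 25 mm or tipped (distance of pot from where it was at the start of the episode above 0.025 m or angle between pot's own z axis and vertical above 0.4 rad).
It also fails if it takes over 96 s, if anything falls off the work surface, if the arm or the gripper's body presses on something with over 40 N, if the wrist force passes 120 N, or if a joint passes its speed limit or range.

## Working session

There is one attempt and no reset: what is moved stays moved. The work goes in short steps, Python scripts to look and compute and a tool call to move; the robot and the scene stay as the last step left them, time stands still between calls to the robot, and variables do not carry over. Pictures are saved under pics/ and viewed, and the job is handed in when it is done.

Besides the shell and the picture viewer there is one more tool, called after "Request:" in YAML: its name, and indented under it one key for each argument. step_arm: Moves the arm, as the interface text tells. Its arguments: {"type":"object","properties":{"deltas":{"type":"array"},"newtons":{"type":"number"}},"required":["deltas"]}

```bash
mkdir -p pics; python3 - <<'E'
from bench import ctrl, optics
import cv2
s=ctrl.get_state(); print(s)
for n in ("scene","side","wrist"):
    c=optics.get_calibration(n); print(n,c)
    im=optics.get_image(n); cv2.imwrite(f"pics/{n}0.png",im[:,:,::-1])
E
```

```text
{'time': 0.0, 'joint_positions': array([ 0.01412396,  0.32181018, -0.07009494,  1.45168083,  0.02261051,
        1.37081329, -0.05690466]), 'qd': array([ 1.31834665e-05,  1.24055106e-04, -8.59557645e-04, -8.71148550e-04,
        3.59876118e-04,  1.73678366e-04,  6.48237548e-05]), 'joint_torque': array([-2.58547143e-04, -4.91284704e+01, -4.03903294e-01, -3.12526345e+01,
       -6.40594075e-02,  4.37659642e-02,  1.61017233e-04]), 'position': array([ 6.49436820e-01, -6.35455145e-05,  2.21467009e-01]), 'tool_rot': array([-2.22051828, -2.22054907,  0.00225211]), 'ft_force': array([-0.39270532,  0.26164321, -0.1638764 ]), 'torque': array([ 0.0518377 , -0.02622361,  0.01673567]), 'grip_width': 1.0040673995985538}
scene {'K': array([[512.75355584,   0.        , 278.29167725],
       [  0.        , 512.75355584, 207.44279692],
       [  0.        ,   0.        ,   1.        ]]), 'R': array([[-0.60944849,  0.79278895,  0.0076305 ],
       [ 0.46978903,  0.36886492, -0.80202053],
       [-0.63864764, -0.48520547, -0.59724772]]), 't': array([ 0.3890764 , -0.22401942,  1.45145725])}
side {'K': array([[428.64526675,   0.        , 278.8589429 ],
       [  0.        , 428.64526675, 209.89355812],
       [  0.        ,   0.        ,   1.        ]]), 'R': array([[ 0.94776335, -0.31881972, -0.00993048],
       [-0.24524876, -0.70844406, -0.66178551],
       [ 0.20395508,  0.6296515 , -0.74962745]]), 't': array([-0.5811448 ,  0.18227062,  0.73144063])}
wrist {'K': array([[299.072084  ,   0.        , 277.90796342],
       [  0.        , 299.072084  , 204.63722983],
       [  0.        ,   0.        ,   1.        ]]), 'R': array([[ 9.99998735e-01, -1.93715248e-04, -1.57860073e-03],
       [ 2.13128040e-04, -9.67280640e-01,  2.53708727e-01],
       [-1.57609717e-03, -2.53708742e-01, -9.67279375e-01]]), 't': array([-0.64872107, -0.03044518,  0.38904813])}
```

View pics/scene0.png

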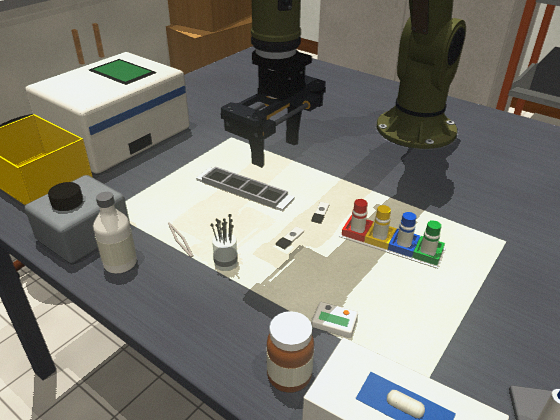

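View pics/side0.png

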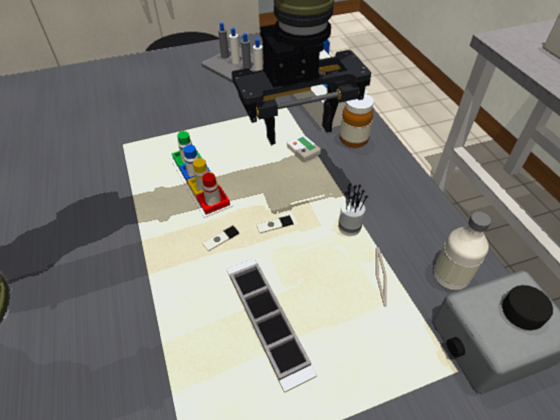

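View pics/wrist0.png

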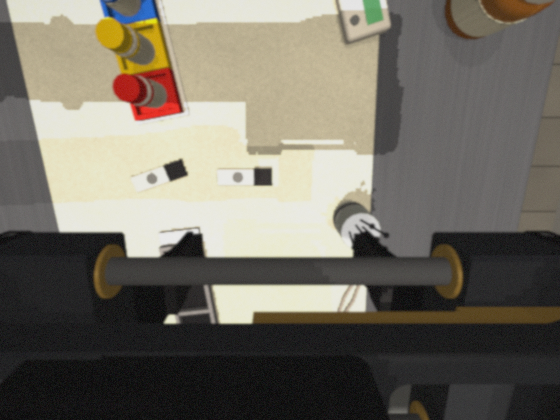

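```bash
python3 - <<'E'
import cv2
def crop(n,x,y,w,h,f,o):
    im=cv2.imread(f"pics/{n}0.png")[y:y+h,x:x+w]
    cv2.imwrite(f"pics/{o}.png",cv2.resize(im,None,fx=f,fy=f,interpolation=cv2.INTER_CUBIC))
crop("side",150,120,130,100,6,"c1")
crop("side",220,250,110,146,4,"c2")
crop("scene",190,160,112,55,7,"c3")
crop("scene",335,190,112,80,7,"c4")
E
```

```text
(no output)
```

View pics/c1.png

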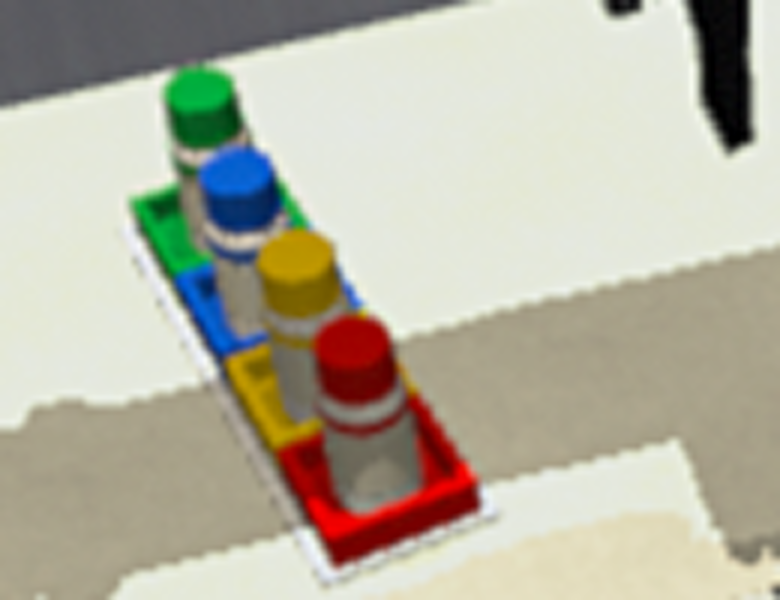

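View pics/c2.png

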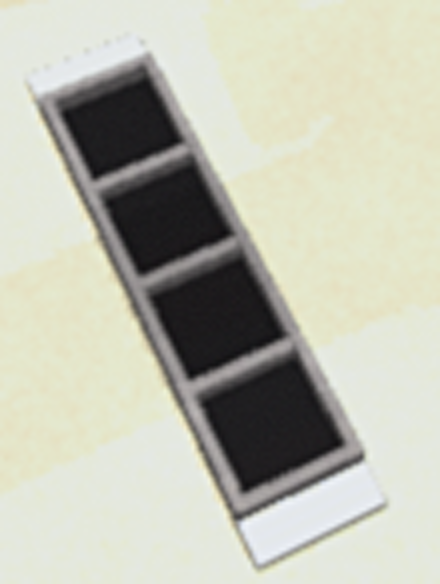

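View pics/c3.png

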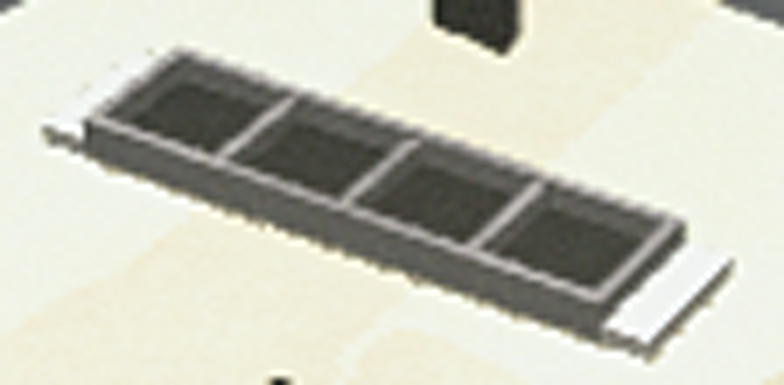

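View pics/c4.png

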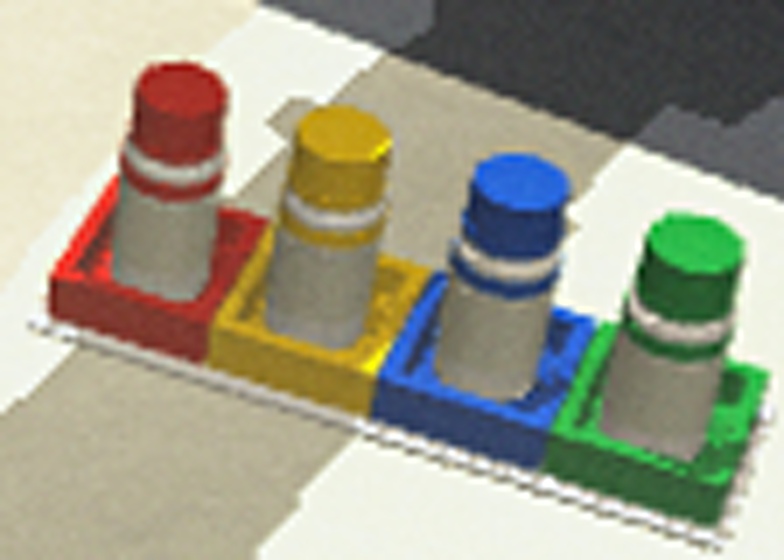

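```bash
cat > h.py <<'E'
import numpy as np
from bench import ctrl, optics
def ray(n,u,v,z):
    c=optics.get_calibration(n);K,R,t=c["K"],c["R"],c["t"]
    d=R.T@np.linalg.solve(K,[u,v,1]); o=-R.T@t
    return o+d*(z-o[2])/d[2]
def cr(p,f,x0,y0): return ((p[0]+.5)/f-.5+x0,(p[1]+.5)/f-.5+y0)
def tri(obs):
    A=[];b=[]
    for n,u,v in obs:
        c=optics.get_calibration(n);P=c["K"]@np.c_[c["R"],c["t"]]
        for a,r in((u,0),(v,1)):
            row=a*P[2]-P[r]; A.append(row[:3]);b.append(-row[3])
    return np.linalg.lstsq(np.array(A),np.array(b),rcond=None)[0]
E
python3 - <<'E'
from h import *
np.set_printoptions(precision=4,suppress=True)
sc=dict(red=(182,90),yellow=(343,135),blue=(521,183),green=(693,244))
sd=dict(red=(355,343),yellow=(297,260),blue=(240,178),green=(202,93))
for k in sc:
    a=cr(sc[k],7,335,190);b=cr(sd[k],6,150,120)
    print(k,ray("scene",*a,.078)[:2],ray("side",*b,.078)[:2],tri([("scene",*a),("side",*b)]))
A=[ray("scene",*cr(p,7,190,160),.016)[:2] for p in[(88,122),(182,52),(685,222),(600,300)]]
B=[ray("side",*cr(p,4,220,250),.016)[:2] for p in[(362,450),(238,512),(40,98),(152,60)]]
print(np.array(A),np.mean(A,0));print(np.array(B),np.mean(B,0))
# pot
E
```

```text
red [0.5055 0.1057] [0.5033 0.1018] [0.5033 0.1044 0.0759]
yellow [0.4962 0.1525] [0.4935 0.1476] [0.4934 0.1511 0.0754]
blue [0.4855 0.2022] [0.4832 0.1958] [0.4828 0.2007 0.0751]
green [0.4815 0.2512] [0.4791 0.2467] [0.4789 0.2503 0.0757]
[[ 0.5704 -0.2797]
 [ 0.5184 -0.2852]
 [ 0.493  -0.0856]
 [ 0.5442 -0.081 ]] [ 0.5315 -0.1829]
[[ 0.5685 -0.2837]
 [ 0.516  -0.2907]
 [ 0.4909 -0.0891]
 [ 0.5439 -0.0859]] [ 0.5298 -0.1873]
```

Request:
step_arm:
  deltas:
    - [0,0,-1,4,-20,-4,87]
    - [0,0,-2,8,-50,-8,87]
    - [0,0,-4,15,-90,-15,87]
    - [0,0,-6,23,-125,-23,87]
    - [0,0,-8,30,-150,-30,87]
    - [0,0,-8,30,-160,-30,87]
    - [0,0,-8,30,-160,-30,87]
    - [0,0,-8,30,-160,-30,87]

```text
time: 1.15
position: [0.4906, 0.0295, 0.2521]
tool_rot: [-2.062, -2.37, 0.0]
ft_force: [-0.4, 0.4, 0.7]
grip_width: 0.999
```

```bash
python3 - <<'E'
from h import *
import cv2
print(ctrl.get_state())
print(optics.get_calibration("wrist"))
cv2.imwrite("pics/w1.png",optics.get_image("wrist")[:,:,::-1])
E
```

```text
{'time': 1.15, 'joint_positions': array([ 0.00526943, -0.02404929, -0.11715826,  1.78377127, -0.00277429,
        1.38203442,  0.02733787]), 'qd': array([ 0.00075995,  0.00719321,  0.00010455, -0.00273982, -0.00223155,
        0.00204569,  0.00120465]), 'joint_torque': array([-6.78848522e-02, -3.04231524e+01, -1.35291601e-02, -3.12871134e+01,
       -6.90031657e-02,  6.32239552e-02, -1.95339511e-03]), 'position': array([0.49060736, 0.02951562, 0.25205997]), 'tool_rot': array([-2.06209770e+00, -2.36988636e+00,  4.70474140e-04]), 'ft_force': array([-0.42052441,  0.42072799,  0.68302097]), 'torque': array([-0.035939  ,  0.01204098, -0.06597376]), 'grip_width': 0.9994569539339119}
{'K': array([[299.072084  ,   0.        , 277.90796342],
       [  0.        , 299.072084  , 204.63722983],
       [  0.        ,   0.        ,   1.        ]]), 'R': array([[ 9.90442744e-01,  1.37924434e-01, -1.46267578e-04],
       [ 1.33448884e-01, -9.58034539e-01,  2.53695126e-01],
       [ 3.48506271e-02, -2.51290016e-01, -9.67284220e-01]]), 't': array([-0.48952686, -0.07513976,  0.40787168])}
```

View pics/w1.png

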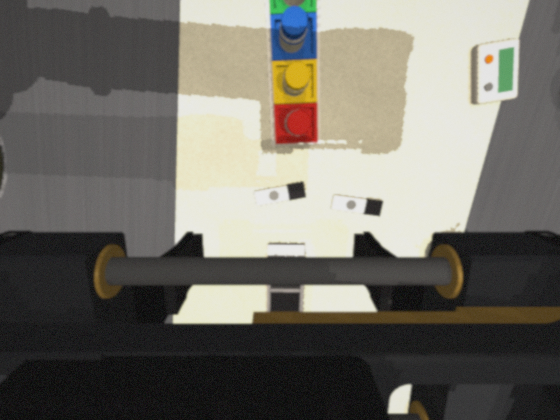

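```bash
python3 - <<'E'
import cv2
im=cv2.imread("pics/w1.png")[0:160,240:350]
cv2.imwrite("pics/w1c.png",cv2.resize(im,None,fx=5,fy=5,interpolation=cv2.INTER_CUBIC)[:600*1])
E
```

```text
(no output)
```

View pics/w1c.png

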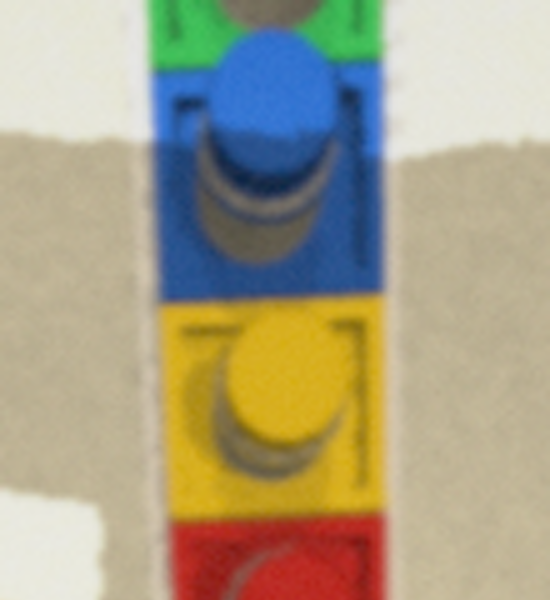

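```bash
python3 - <<'E'
from h import *
import cv2
im=cv2.imread("pics/w1.png")[80:160,260:340]
cv2.imwrite("pics/w1d.png",cv2.resize(im,None,fx=7,fy=7,interpolation=cv2.INTER_CUBIC))
for p in[(290,372),(272,95),(290,610)]:print(ray("wrist",*cr(p,5,240,0),.078))
# holder edges, z=.019: left/right edges
for p in[(163,300),(384,296),(170,520),(386,514)]:print(ray("wrist",*cr(p,5,240,0),.019))
E
```

```text
[0.49358802 0.15295291 0.078     ]
[0.48211327 0.20308268 0.078     ]
[0.50096556 0.1057949  0.078     ]
[0.46292645 0.17433012 0.019     ]
[0.51573309 0.18258183 0.019     ]
[0.47139946 0.12447118 0.019     ]
[0.52474908 0.13334548 0.019     ]
```

View pics/w1d.png

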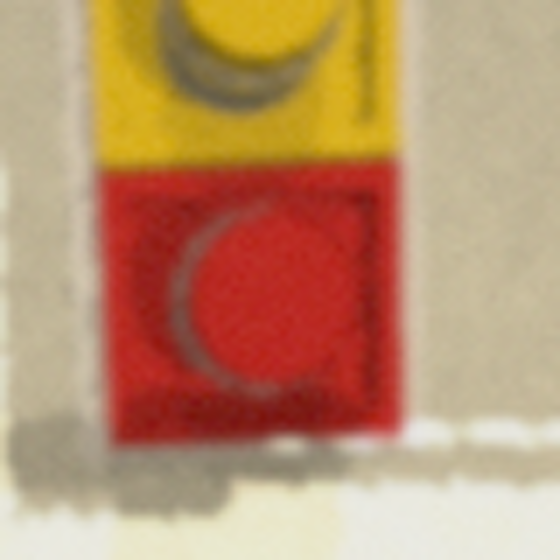

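Request:
step_arm:
  deltas:
    - [0,0,0,20,6,20,87]
    - [0,0,0,50,16,60,87]
    - [0,0,0,70,22,100,87]
    - [0,0,0,74,23,130,87]
    - [0,0,0,74,23,170,87]
    - [0,0,0,74,23,200,87]
    - [0,0,0,74,23,217,87]
    - [0,0,0,74,23,222,87]

```text
time: 2.2
position: [0.5023, 0.1063, 0.0296]
tool_rot: [-2.061, -2.37, 0.002]
ft_force: [-0.8, 0.7, 1.1]
grip_width: 0.997
```

```bash
python3 - <<'E'
from h import *
import cv2
print(ctrl.get_state()["position"])
for n in("side","scene"):
    im=optics.get_image(n)[:,:,::-1]; cv2.imwrite(f"pics/{n}2.png",im)
    im=im[100:260,140:320] if n=="side" else im[130:290,300:480]
    cv2.imwrite(f"pics/{n}2c.png",cv2.resize(im,None,fx=3,fy=3))
E
```

```text
[0.50231388 0.10625625 0.02955203]
```

View pics/side2c.png

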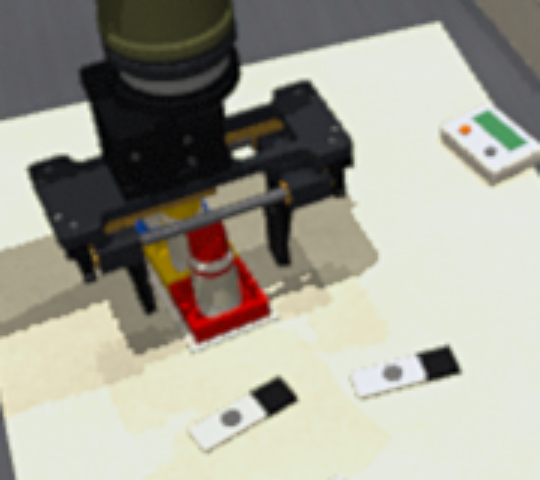

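View pics/scene2c.png

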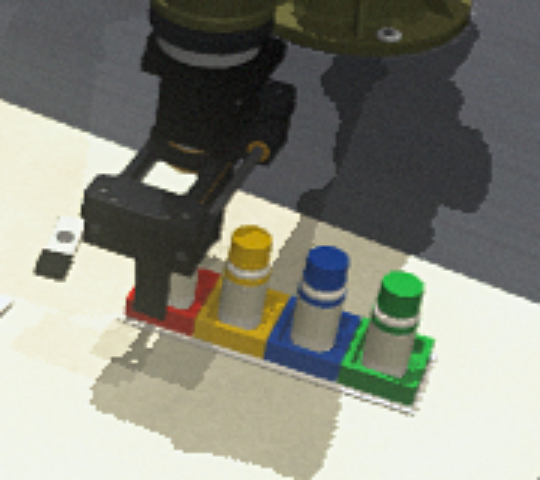

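The fingers straddle the red vial, clear of yellow. I close gently with 15 N, then lift.

Request:
step_arm:
  deltas:
    - [0,0,0,0,0,0,60]
    - [0,0,0,0,0,0,40]
    - [0,0,0,0,0,0,25]
    - [0,0,0,0,0,0,15]
    - [0,0,0,0,0,0,15]
    - [0,0,0,0,0,0,15]
    - [0,0,0,0,0,0,15]
    - [0,0,0,0,0,-5,15]
  newtons: 15

```text
time: 3.3
position: [0.5019, 0.1063, 0.0352]
tool_rot: [-2.06, -2.371, 0.002]
ft_force: [-0.4, -0.5, -1.1]
grip_width: 0.34
```

Request:
step_arm:
  deltas:
    - [0,0,0,0,0,-15,15]
    - [0,0,0,0,0,-40,15]
    - [0,0,0,-20,-1,-60,15]
    - [0,0,0,-65,-3,-70,15]
    - [0,0,0,-115,-6,-70,15]
    - [0,0,0,-165,-8,-70,15]
    - [0,0,0,-203,-10,-70,15]
    - [0,0,0,-217,-11,-70,15]

```text
time: 4.3
position: [0.522, -0.1128, 0.1067]
tool_rot: [2.065, 2.366, 0.0]
ft_force: [0.9, 0.6, -1.1]
grip_width: 0.34
```

```bash
python3 - <<'E'
from h import *
import cv2
print(ctrl.get_state()["position"])
for n in("side","wrist"):
    im=optics.get_image(n)[:,:,::-1]; cv2.imwrite(f"pics/{n}3.png",im)
E
```

```text
[ 0.52196418 -0.11283203  0.10666477]
```

View pics/side3.png

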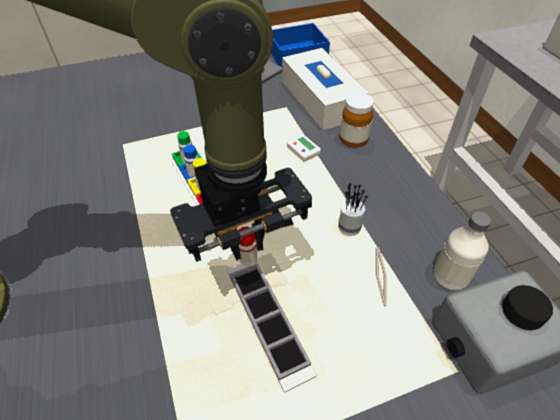

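View pics/wrist3.png

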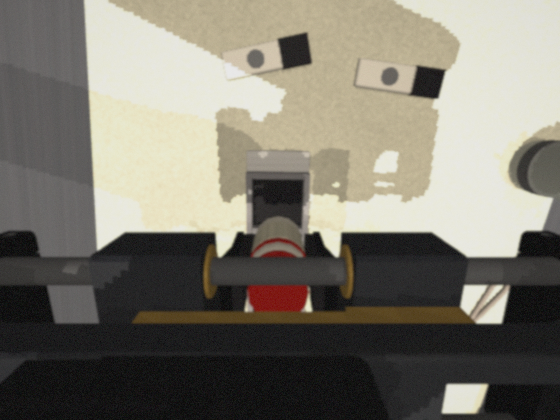

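```bash
python3 - <<'E'
from h import *
import cv2
for p in[(247,173),(310,173),(246,218),(313,218)]:print(ray("wrist",*p,.016))
im=cv2.imread("pics/wrist3.png")[140:240,220:340]
cv2.imwrite("pics/w3c.png",cv2.resize(im,None,fx=6,fy=6,interpolation=cv2.INTER_CUBIC))
E
```

```text
[ 0.49147484 -0.08413462  0.016     ]
[ 0.54430168 -0.07686181  0.016     ]
[ 0.495007   -0.12386723  0.016     ]
[ 0.55343501 -0.11583212  0.016     ]
```

View pics/w3c.png

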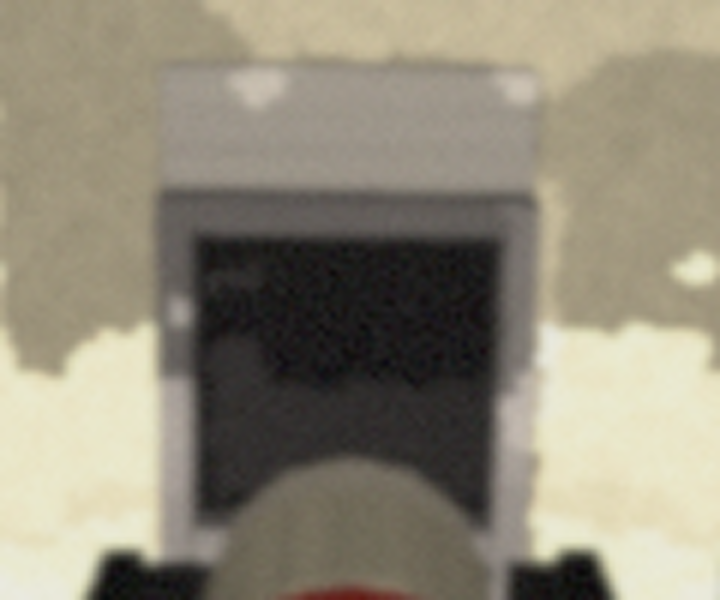

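Request:
step_arm:
  deltas:
    - [0,0,0,1,0,10,15]
    - [0,0,0,2,0,30,15]
    - [0,0,0,3,0,50,15]
    - [0,0,0,3,0,65,15]
    - [0,0,0,3,0,73,15]
    - [0,0,0,3,0,77,15]
    - [0,0,0,3,0,79,15]
    - [0,0,0,3,0,79,15]

```text
time: 5.4
position: [0.5218, -0.1069, 0.0275]
tool_rot: [2.061, 2.371, 0.001]
ft_force: [-1.8, 0.5, 3.9]
grip_width: 0.336
```

```bash
python3 - <<'E'
from h import *
import cv2
print(ctrl.get_state()["position"])
for n in("side","scene"):
    im=optics.get_image(n)[:,:,::-1]
    im=im[200:360,180:360] if n=="side" else im[110:270,170:350]
    cv2.imwrite(f"pics/{n}4c.png",cv2.resize(im,None,fx=3,fy=3))
E
```

```text
[ 0.52175448 -0.10689425  0.02749068]
```

View pics/side4c.png

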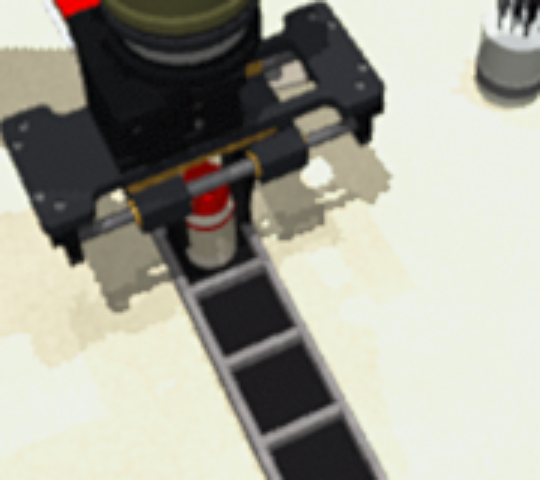

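View pics/scene4c.png

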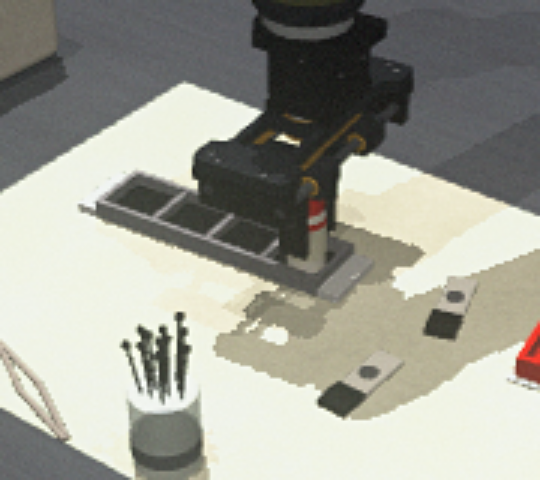

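Request:
step_arm:
  deltas:
    - [0,0,0,-3,0,-1,15]
    - [0,0,0,-3,0,-1,15]
    - [0,0,0,-3,0,-1,87]
    - [0,0,0,-3,0,-1,87]
    - [0,0,0,-3,0,-1,87]
    - [0,0,0,-3,0,-1,87]
    - [0,0,0,-3,0,-15,87]
    - [0,0,0,-3,0,-40,87]

```text
time: 6.5
position: [0.5212, -0.1098, 0.067]
tool_rot: [-2.06, -2.37, 0.001]
ft_force: [-0.0, -1.1, 0.7]
grip_width: 0.929
```

```bash
python3 - <<'E'
from h import *
import cv2
print(ctrl.get_state()["position"])
n="side"
im=optics.get_image(n)[:,:,::-1]
im=im[200:360,180:360]
cv2.imwrite(f"pics/{n}5c.png",cv2.resize(im,None,fx=3,fy=3))
E
```

```text
[ 0.52120846 -0.10981723  0.06699848]
```

View pics/side5c.png

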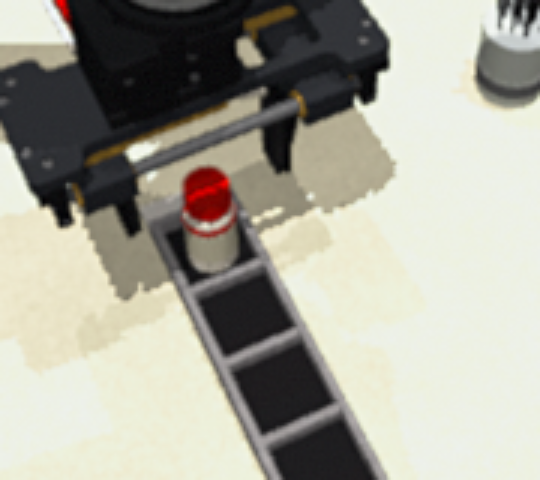

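Request:
step_arm:
  deltas:
    - [0,0,0,0,0,-30,87]
    - [0,0,0,15,1,-50,87]
    - [0,0,0,60,2,-55,87]
    - [0,0,0,110,4,-55,87]
    - [0,0,0,160,6,-55,87]
    - [0,0,0,210,8,-55,87]
    - [0,0,0,250,10,-55,87]
    - [0,0,0,263,10,-55,87]

```text
time: 7.55
position: [0.4947, 0.1549, 0.1224]
tool_rot: [2.056, 2.375, 0.002]
ft_force: [-0.2, -0.3, -0.2]
grip_width: 0.997
```

Request:
step_arm:
  deltas:
    - [0,0,0,0,0,5,87]
    - [0,0,0,0,0,20,87]
    - [0,0,0,0,0,45,87]
    - [0,0,0,0,0,70,87]
    - [0,0,0,0,0,85,87]
    - [0,0,0,0,0,92,87]
    - [0,0,0,0,0,92,87]
    - [0,0,0,0,0,92,87]

```text
time: 8.55
position: [0.4959, 0.152, 0.0304]
tool_rot: [2.061, 2.37, 0.002]
ft_force: [-0.2, -0.0, 0.8]
grip_width: 0.996
```

```bash
cat > look.py <<'E'
from h import *
import cv2,sys
t=sys.argv[1]
print(ctrl.get_state()["position"])
a=optics.get_image("side")[:,:,::-1][100:260,140:320]
b=optics.get_image("scene")[:,:,::-1][130:290,300:480]
cv2.imwrite(f"pics/{t}.png",cv2.resize(np.hstack([a,b]),None,fx=2.2,fy=2.2,interpolation=cv2.INTER_CUBIC))
E
python3 look.py y1
```

```text
[0.49587549 0.15201483 0.03036544]
```

View pics/y1.png

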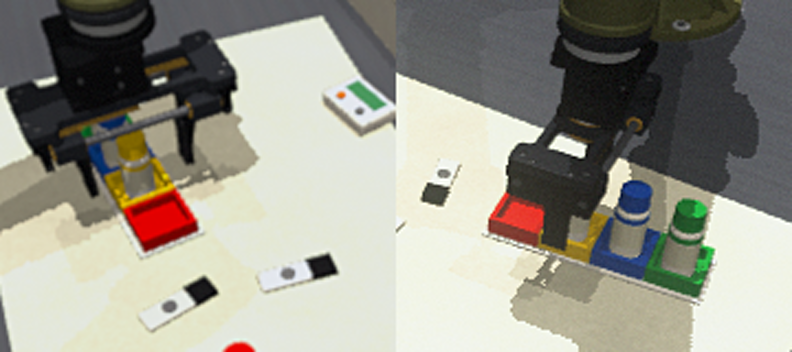

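Request:
step_arm:
  deltas:
    - [0,0,0,0,0,0,60]
    - [0,0,0,0,0,0,40]
    - [0,0,0,0,0,0,25]
    - [0,0,0,0,0,0,15]
    - [0,0,0,0,0,0,15]
    - [0,0,0,0,0,0,15]
    - [0,0,0,0,0,0,15]
    - [0,0,0,0,0,-5,15]
  newtons: 15

```text
time: 9.65
position: [0.4947, 0.1517, 0.0343]
tool_rot: [-2.061, -2.371, 0.001]
ft_force: [0.9, -0.5, 0.5]
grip_width: 0.339
```

Request:
step_arm:
  deltas:
    - [0,0,0,0,0,-15,15]
    - [0,0,0,0,0,-45,15]
    - [0,0,0,0,0,-75,15]
    - [0,0,0,-15,-1,-85,15]
    - [0,0,0,-55,-2,-85,15]
    - [0,0,0,-105,-4,-85,15]
    - [0,0,0,-150,-6,-85,15]
    - [0,0,0,-200,-8,-85,15]

```text
time: 10.65
position: [0.5143, -0.0497, 0.1193]
tool_rot: [-2.061, -2.371, 0.001]
ft_force: [1.2, -0.6, -0.2]
grip_width: 0.335
```

Request:
step_arm:
  deltas:
    - [0,0,0,-45,-1,0,15]
    - [0,0,0,-80,-2,0,15]
    - [0,0,0,-105,-3,0,15]
    - [0,0,0,-113,-3,0,15]
    - [0,0,0,-113,-3,0,15]
    - [0,0,0,-113,-3,10,15]
    - [0,0,0,-113,-3,20,15]
    - [0,0,0,-113,-3,30,15]

```text
time: 11.65
position: [0.5275, -0.1588, 0.0885]
tool_rot: [-2.059, -2.372, 0.0]
ft_force: [0.1, 0.3, 0.1]
grip_width: 0.341
```

```bash
cat > lookc.py <<'E'
from h import *
import cv2,sys
t=sys.argv[1]
print(ctrl.get_state()["position"])
a=optics.get_image("side")[:,:,::-1][220:390,200:340]
b=optics.get_image("scene")[:,:,::-1][120:290,150:330]
cv2.imwrite(f"pics/{t}.png",cv2.resize(np.hstack([a,b]),None,fx=2.5,fy=2.5,interpolation=cv2.INTER_CUBIC))
E
python3 lookc.py y2
```

```text
[ 0.52747713 -0.15876828  0.08849511]
```

View pics/y2.png

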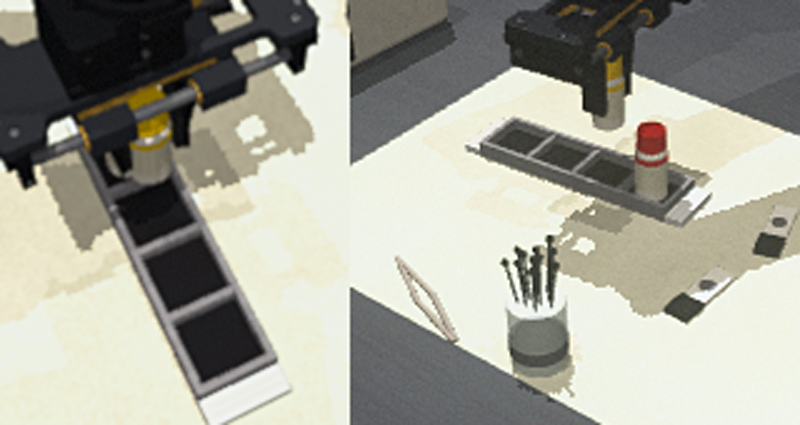

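Request:
step_arm:
  deltas:
    - [0,0,0,-1,0,10,15]
    - [0,0,0,-1,0,25,15]
    - [0,0,0,-1,0,40,15]
    - [0,0,0,-1,0,52,15]
    - [0,0,0,-1,0,58,15]
    - [0,0,0,-1,0,60,15]
    - [0,0,0,-1,0,60,15]
    - [0,0,0,-1,0,60,15]

```text
time: 12.75
position: [0.5284, -0.1608, 0.0301]
tool_rot: [2.06, 2.37, 0.001]
ft_force: [-0.6, -0.7, -0.0]
grip_width: 0.339
```

Request:
step_arm:
  deltas:
    - [0,0,0,0,0,0,50]
    - [0,0,0,0,0,0,87]
    - [0,0,0,0,0,0,87]
    - [0,0,0,0,0,0,87]
    - [0,0,0,0,0,-5,87]
    - [0,0,0,0,0,-25,87]
    - [0,0,0,0,0,-55,87]
    - [0,0,0,0,0,-90,87]

```text
time: 13.75
position: [0.5275, -0.1605, 0.1204]
tool_rot: [-2.061, -2.37, 0.001]
ft_force: [0.3, 0.6, 0.1]
grip_width: 0.994
```

```bash
python3 lookc.py y3
```

```text
[ 0.52751629 -0.16053923  0.12035889]
```

View pics/y3.png

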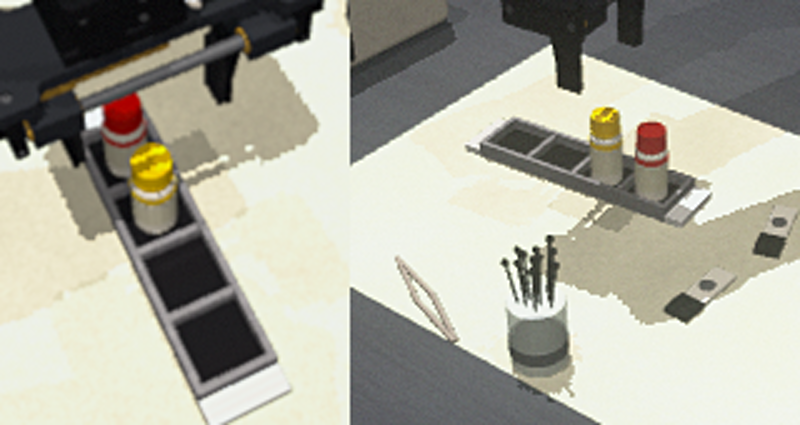

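Request:
step_arm:
  deltas:
    - [0,0,0,15,0,0,87]
    - [0,0,0,50,1,0,87]
    - [0,0,0,100,2,0,87]
    - [0,0,0,155,3,0,87]
    - [0,0,0,210,4,0,87]
    - [0,0,0,265,5,0,87]
    - [0,0,0,315,6,0,87]
    - [0,0,0,350,6,0,87]

```text
time: 14.85
position: [0.4826, 0.1902, 0.1182]
tool_rot: [-2.055, -2.373, 0.003]
ft_force: [0.0, 0.1, -0.4]
grip_width: 1.0
```

Request:
step_arm:
  deltas:
    - [0,0,0,12,0,0,87]
    - [0,0,0,15,0,0,87]
    - [0,0,0,15,0,15,87]
    - [0,0,0,15,0,40,87]
    - [0,0,0,15,0,65,87]
    - [0,0,0,15,0,82,87]
    - [0,0,0,15,0,89,87]
    - [0,0,0,15,0,90,87]

```text
time: 15.85
position: [0.4831, 0.2013, 0.0293]
tool_rot: [-2.062, -2.37, 0.0]
ft_force: [-0.3, -0.5, 0.2]
grip_width: 1.003
```

```bash
python3 look.py b1
```

```text
[0.4831451  0.20130917 0.02932915]
```

View pics/b1.png

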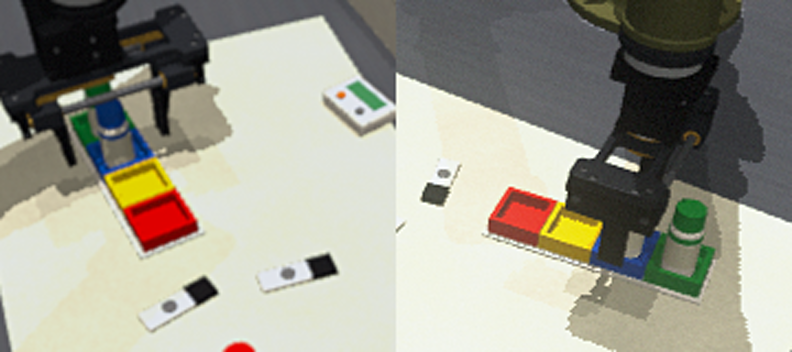

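Request:
step_arm:
  deltas:
    - [0,0,0,0,0,0,60]
    - [0,0,0,0,0,0,40]
    - [0,0,0,0,0,0,25]
    - [0,0,0,0,0,0,15]
    - [0,0,0,0,0,0,15]
    - [0,0,0,0,0,0,15]
    - [0,0,0,0,0,0,15]
    - [0,0,0,0,0,-5,15]
  newtons: 15

```text
time: 16.95
position: [0.4826, 0.2014, 0.0343]
tool_rot: [-2.061, -2.371, 0.002]
ft_force: [0.3, 0.6, 0.2]
grip_width: 0.335
```

Request:
step_arm:
  deltas:
    - [0,0,0,0,0,-15,15]
    - [0,0,0,0,0,-45,15]
    - [0,0,0,0,0,-75,15]
    - [0,0,0,-15,0,-90,15]
    - [0,0,0,-55,-1,-90,15]
    - [0,0,0,-105,-2,-90,15]
    - [0,0,0,-155,-3,-90,15]
    - [0,0,0,-205,-4,-90,15]

```text
time: 17.95
position: [0.5072, -0.0048, 0.1247]
tool_rot: [2.062, 2.37, -0.001]
ft_force: [-0.2, 0.3, -0.4]
grip_width: 0.339
```

Request:
step_arm:
  deltas:
    - [0,0,0,-50,-1,0,15]
    - [0,0,0,-100,-2,0,15]
    - [0,0,0,-150,-3,0,15]
    - [0,0,0,-185,-3,0,15]
    - [0,0,0,-205,-3,0,15]
    - [0,0,0,-208,-3,0,15]
    - [0,0,0,-208,-3,10,15]
    - [0,0,0,-208,-3,20,15]

```text
time: 18.95
position: [0.5336, -0.2063, 0.1037]
tool_rot: [-2.057, -2.373, -0.001]
ft_force: [-0.0, 0.1, -2.2]
grip_width: 0.34
```

```bash
python3 lookc.py b2
```

```text
[ 0.53360455 -0.20629061  0.10370383]
```

View pics/b2.png

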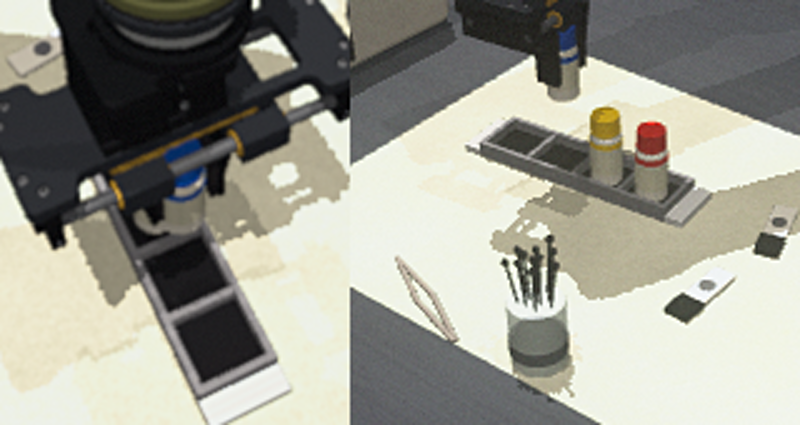

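Request:
step_arm:
  deltas:
    - [0,0,0,-2,0,10,15]
    - [0,0,0,-2,0,30,15]
    - [0,0,0,-2,0,50,15]
    - [0,0,0,-2,0,65,15]
    - [0,0,0,-2,0,72,15]
    - [0,0,0,-2,0,75,15]
    - [0,0,0,-2,0,75,15]
    - [0,0,0,-2,0,75,15]

```text
time: 20.05
position: [0.5344, -0.2105, 0.0303]
tool_rot: [2.06, 2.37, 0.001]
ft_force: [-0.6, 0.4, -0.8]
grip_width: 0.344
```

Request:
step_arm:
  deltas:
    - [0,0,0,0,0,0,50]
    - [0,0,0,0,0,0,87]
    - [0,0,0,0,0,0,87]
    - [0,0,0,0,0,0,87]
    - [0,0,0,0,0,-5,87]
    - [0,0,0,0,0,-25,87]
    - [0,0,0,0,0,-55,87]
    - [0,0,0,0,0,-90,87]

```text
time: 21.05
position: [0.5335, -0.2101, 0.1203]
tool_rot: [-2.061, -2.37, 0.001]
ft_force: [0.8, -0.6, 0.6]
grip_width: 0.995
```

```bash
python3 lookc.py b3; python3 - <<'E'
from h import *
import cv2
im=optics.get_image("side")[:,:,::-1][120:180,160:230]
cv2.imwrite("pics/g0.png",cv2.resize(im,None,fx=8,fy=8,interpolation=cv2.INTER_CUBIC))
E
```

```text
[ 0.53350794 -0.21010188  0.12034755]
```

View pics/b3.png

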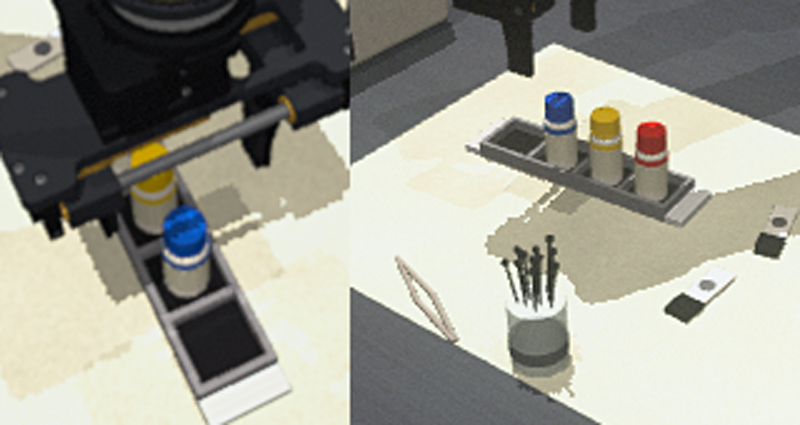

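View pics/g0.png

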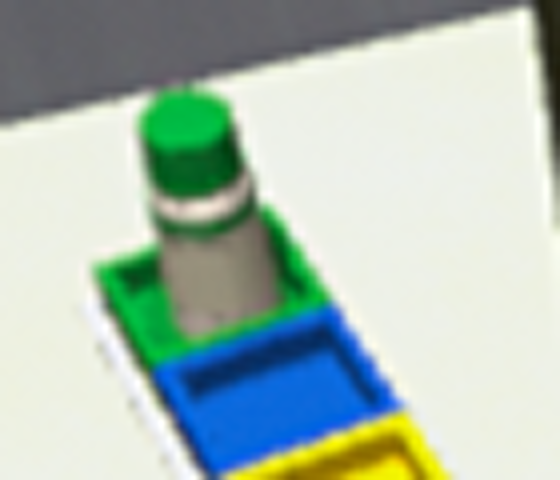

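Request:
step_arm:
  deltas:
    - [0,0,0,15,0,0,87]
    - [0,0,0,50,1,0,87]
    - [0,0,0,105,2,0,87]
    - [0,0,0,160,3,0,87]
    - [0,0,0,215,5,0,87]
    - [0,0,0,270,6,0,87]
    - [0,0,0,325,7,0,87]
    - [0,0,0,375,9,0,87]

```text
time: 22.2
position: [0.4882, 0.165, 0.1183]
tool_rot: [-2.058, -2.372, 0.003]
ft_force: [-0.1, 0.9, 0.9]
grip_width: 1.002
```

Request:
step_arm:
  deltas:
    - [0,0,0,40,1,0,87]
    - [0,0,0,70,2,0,87]
    - [0,0,0,85,2,0,87]
    - [0,0,0,90,2,0,87]
    - [0,0,0,90,2,0,87]
    - [0,0,0,90,2,10,87]
    - [0,0,0,90,2,20,87]
    - [0,0,0,90,2,30,87]

```text
time: 23.2
position: [0.48, 0.251, 0.0885]
tool_rot: [-2.062, -2.37, 0.001]
ft_force: [-0.3, 0.1, -0.1]
grip_width: 1.0
```

Request:
step_arm:
  deltas:
    - [0,0,0,0,0,15,87]
    - [0,0,0,0,0,30,87]
    - [0,0,0,0,0,45,87]
    - [0,0,0,0,0,55,87]
    - [0,0,0,0,0,60,87]
    - [0,0,0,0,0,60,87]
    - [0,0,0,0,0,60,87]
    - [0,0,0,0,0,60,87]

```text
time: 24.2
position: [0.4804, 0.2519, 0.0301]
tool_rot: [2.061, 2.371, 0.001]
ft_force: [-0.6, -0.3, 0.2]
grip_width: 1.0
```

```bash
python3 look.py gg1
```

```text
[0.48044346 0.25191018 0.03008695]
```

View pics/gg1.png

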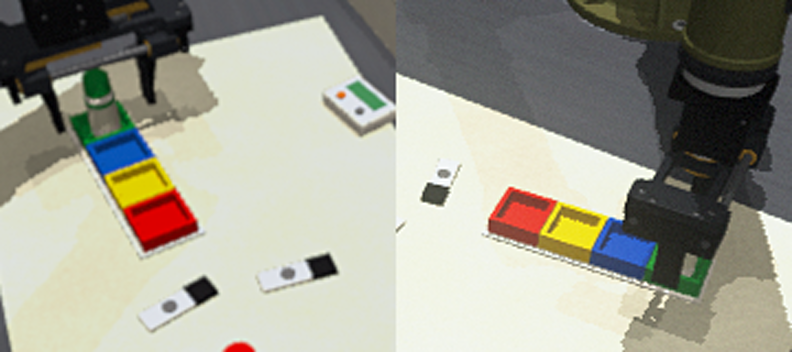

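Request:
step_arm:
  deltas:
    - [0,0,0,0,0,0,60]
    - [0,0,0,0,0,0,40]
    - [0,0,0,0,0,0,25]
    - [0,0,0,0,0,0,15]
    - [0,0,0,0,0,0,15]
    - [0,0,0,0,0,0,15]
    - [0,0,0,0,0,0,15]
    - [0,0,0,0,0,-5,15]
  newtons: 15

```text
time: 25.3
position: [0.4797, 0.2515, 0.0343]
tool_rot: [-2.061, -2.371, 0.001]
ft_force: [0.6, 0.2, -1.7]
grip_width: 0.339
```

Request:
step_arm:
  deltas:
    - [0,0,0,0,0,-15,15]
    - [0,0,0,0,0,-45,15]
    - [0,0,0,0,0,-75,15]
    - [0,0,0,-15,0,-90,15]
    - [0,0,0,-55,-1,-90,15]
    - [0,0,0,-105,-2,-90,15]
    - [0,0,0,-155,-3,-90,15]
    - [0,0,0,-205,-4,-90,15]

```text
time: 26.3
position: [0.5043, 0.0453, 0.1247]
tool_rot: [2.062, 2.37, -0.0]
ft_force: [0.6, 0.5, 0.4]
grip_width: 0.338
```

Request:
step_arm:
  deltas:
    - [0,0,0,-50,-1,0,15]
    - [0,0,0,-100,-2,0,15]
    - [0,0,0,-150,-4,0,15]
    - [0,0,0,-200,-5,0,15]
    - [0,0,0,-250,-6,0,15]
    - [0,0,0,-285,-7,0,15]
    - [0,0,0,-305,-7,0,15]
    - [0,0,0,-308,-7,0,15]

```text
time: 27.3
position: [0.5399, -0.259, 0.1244]
tool_rot: [-2.063, -2.368, 0.0]
ft_force: [0.6, 0.6, -0.1]
grip_width: 0.337
```

Request:
step_arm:
  deltas:
    - [0,0,0,0,0,0,15]
    - [0,0,0,0,0,10,15]
    - [0,0,0,0,0,20,15]
    - [0,0,0,0,0,30,15]
    - [0,0,0,0,0,35,15]
    - [0,0,0,0,0,35,15]
    - [0,0,0,0,0,35,15]
    - [0,0,0,0,0,35,15]

```text
time: 28.3
position: [0.5409, -0.258, 0.09]
tool_rot: [2.061, 2.37, 0.0]
ft_force: [-0.8, 0.0, -0.9]
grip_width: 0.343
```

```bash
python3 lookc.py gg2
```

```text
[ 0.54088025 -0.2579917   0.09003046]
```

View pics/gg2.png

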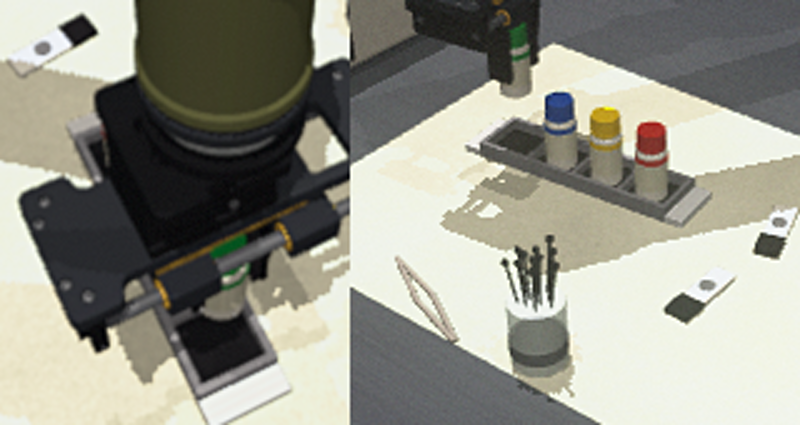

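Request:
step_arm:
  deltas:
    - [0,0,0,-1,0,10,15]
    - [0,0,0,-1,0,25,15]
    - [0,0,0,-1,0,40,15]
    - [0,0,0,-1,0,52,15]
    - [0,0,0,-1,0,59,15]
    - [0,0,0,-1,0,61,15]
    - [0,0,0,-1,0,61,15]
    - [0,0,0,-1,0,61,15]

```text
time: 29.4
position: [0.5412, -0.259, 0.0292]
tool_rot: [2.06, 2.37, 0.001]
ft_force: [1.2, -0.9, -0.8]
grip_width: 0.338
```

Request:
step_arm:
  deltas:
    - [0,0,0,0,0,0,50]
    - [0,0,0,0,0,0,87]
    - [0,0,0,0,0,0,87]
    - [0,0,0,0,0,0,87]
    - [0,0,0,0,0,-5,87]
    - [0,0,0,0,0,-25,87]
    - [0,0,0,0,0,-55,87]
    - [0,0,0,0,0,-90,87]

```text
time: 30.4
position: [0.5408, -0.2588, 0.1207]
tool_rot: [2.061, 2.37, 0.0]
ft_force: [0.6, 0.4, 0.1]
grip_width: 0.994
```

Request:
step_arm:
  deltas:
    - [0,0,0,0,0,-30,87]
    - [0,0,0,0,0,-80,87]
    - [0,0,0,20,0,-110,87]
    - [0,0,0,70,0,-120,87]
    - [0,0,0,120,0,-120,87]
    - [0,0,0,170,0,-120,87]
    - [0,0,0,220,0,-120,87]
    - [0,0,0,270,0,-120,87]

```text
time: 31.4
position: [0.5029, 0.0101, 0.2405]
tool_rot: [2.06, 2.369, 0.002]
ft_force: [1.8, 0.5, -0.3]
grip_width: 1.004
```

```bash
python3 - <<'E'
from h import *
import cv2
print(ctrl.get_state()["position"])
a=optics.get_image("side")[:,:,::-1]; b=optics.get_image("scene")[:,:,::-1]
cv2.imwrite("pics/f_side.png",cv2.resize(a[230:390,200:340],None,fx=3.5,fy=3.5,interpolation=cv2.INTER_CUBIC))
cv2.imwrite("pics/f_scene.png",cv2.resize(b[130:290,180:320],None,fx=3.5,fy=3.5,interpolation=cv2.INTER_CUBIC))
E
```

```text
[0.50293944 0.01008681 0.24048128]
```

View pics/f_side.png

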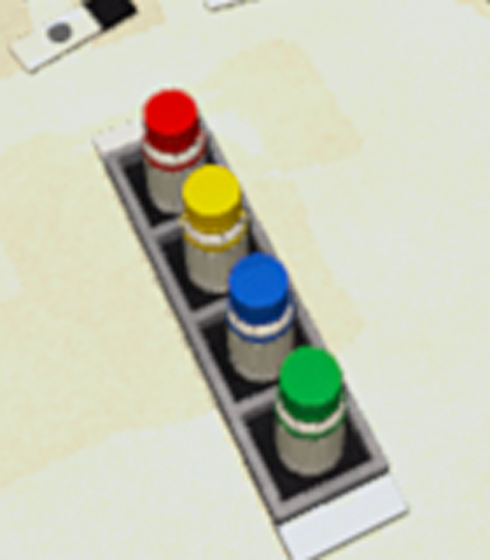

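View pics/f_scene.png

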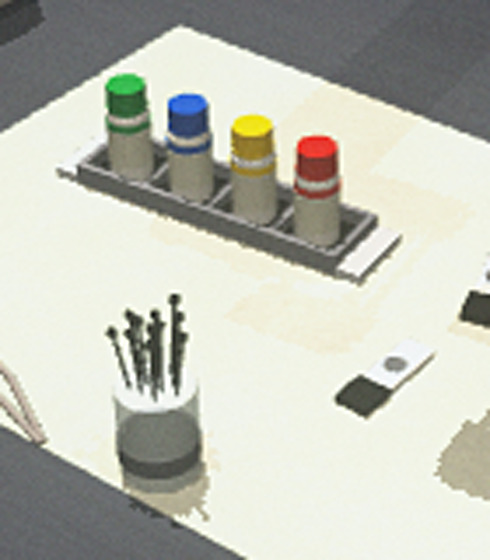

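```bash
python3 - <<'E'
from h import *
S=dict(red=((171,113),(318,149)),yellow=((212,188),(253,127)),blue=((259,278),(188,106)),green=((311,372),(126,86)))
# per-camera carrier fit (top corner means, yaw) from each camera
cs={"side":(np.array([.5298,-.1873]),.124),"scene":(np.array([.5315,-.1829]),.129)}
for k,(a,b) in S.items():
    for n,p,o in(("side",a,(200,230)),("scene",b,(180,130))):
        c,y=cs[n]; d=ray(n,*cr(p,3.5,*o),.075)[:2]-c
        R=np.array([[np.cos(y),np.sin(y)],[-np.sin(y),np.cos(y)]]);print(k,n,np.round(R@d*1000,1))
E
```

```text
red side [ 1.4 72.6]
red scene [ 4.  74.3]
yellow side [ 2.1 26.5]
yellow scene [ 3.1 25.5]
blue side [  2.  -23.8]
blue scene [  3.1 -24.5]
green side [  3.  -72.4]
green scene [  3.2 -73.7]
```

Relative to the carrier, every vial is within about 4 mm of its well centre. All four are upright and released, and the arm is clear, so I'm handing in.

Request:
step_arm:
  deltas:
    - [0,0,0,0,0,0,87]
    - [0,0,0,0,0,0,87]
    - [0,0,0,0,0,0,87]
    - [0,0,0,0,0,0,87]
    - [0,0,0,0,0,0,87]
    - [0,0,0,0,0,0,87]
    - [0,0,0,0,0,0,87]
    - [0,0,0,0,0,0,87]

```text
time: 32.5
position: [0.5031, 0.0086, 0.2386]
tool_rot: [2.061, 2.371, -0.0]
ft_force: [-0.6, -0.1, -0.3]
grip_width: 1.002
```

```bash
python3 -c "
from bench import ctrl
print(ctrl.close_job())"
```

```text
the job is handed in; nothing more can be done
None
```

I moved all four vials into the carrier in reverse order and handed the job in at 32.5 s of the 96 s allowed. The holders run green, blue, yellow, red from the left; the wells now hold red, yellow, blue, green.

- **Position:** in the last side and scene pictures every vial looks upright on its well floor. Measured from the cap tops, each is within about 4 mm in x and 3 mm in y of its well centre (limit 12 mm).
- **Pot and arm:** the arm stayed well clear of the pot, which is still standing; I judged this by eye and did not measure its position. The gripper ended open and clear of everything, about 0.24 m above the table.
- **Disagreements:** the two fixed cameras differed by 2–6 mm in absolute position. I averaged the fixed-camera readings and cross-checked them with the wrist camera. Red came down about 3 mm off with about 4 N upward at the tool, probably touching the well floor, so I raised it 1 mm and moved it back before release.

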